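Seat the weighing plate and switch on the kitchen scale

ROBOT

A 7-joint arm with a two-finger parallel gripper is mounted at the origin on the work surface. World frame = base frame: x ahead of the robot, y to its left, z up, the work surface at z = 0. Lengths are in mm, angles in rad, forces in N, time in s.
With the tool pointing down it reaches from about 425 to 825 mm from the base axis. Payload 3.6 kg.
Tool frame: the origin (TCP) lies on the mounting face of the last link; the fingertips stand 173 mm ahead of it and the grasp point (between the pads) lies 155 mm ahead of it; z points along the fingers, y is the line along which they close (so a half turn about z gives the same grasp; the last joint's range is limited). The gripper opens to 85 mm and grips with 20 to 120 N. Pads are 22 mm wide; open, the fingers measure 114 mm over their backs; the gripper's body (76 mm by 85 mm) begins 54 mm behind the grasp point. The pads swing forward as they close: fully open they stand 13 mm farther back than shut.
Start: joints at [-1.135, 0.615, -0.013, 1.423, 0.008, 1.103, -0.04], TCP at [290.17, 581.616, 404.697] pointing down, gripper open.
Joint ranges: [-3.12, 3.12], [-0.3, 2.06], [-1.34, 1.32], [0.26, 2.42], [-1.36, 4.5], [0.01, 1.98], [-2.84, 2.84]. Speed limits (rad/s): [2.79, 2.79, 3.14, 3.14, 3.14, 3.14, 3.14].

INTERFACE

Orientations are given as a unit quaternion [x, y, z, w].
In Python, from cell import bot, read_camera, calibration, job gives the robot as it stands. The module is installed in compiled form; this text tells all that it offers.
- The arm moves only by the tool play_rows, never from a script. Its argument "steps" is a list of rows, each an object of numbers: "dx", "dy", "dz": the shift along the tool's x, y, z in mm; "ax", "ay", "az": the turn, a rotation vector about the tool's x, y, z in rad; "grip": the finger opening in mm, from 0 to 85.4. A call has 1 to 8 rows; each row is the pose to reach, as a shift and turn from the pose commanded when the call began, along the tool's axes at that moment; what a row does not reach only later rows make up. A row lasts 1/12 s, in which the tool goes at most 41.7 mm and 7.16 degrees, less where a joint would pass 70% of its speed; a pose out of reach is approached as far as the arm can. A call with a gripper value outside its range is refused whole. The fingers move at their own pace and stop on an object; "squeeze" is the grip in N (left out, the last holds). Time passes only in rows, so rows that repeat a pose let the fingers close. It gives the time, the measured TCP pose, the force, the opening and the grip force at its end, in the units of the state.
- bot.state(): the state, without advancing time (a new reading comes with each control period).
- read_camera(name): name is "scene" or "top" or "wrist"; returns (picture, depth): 400x640x3 uint8, red, green, blue; 400x640 float32, mm along the optical axis (not along the pixel's ray), 0 where there is no reading.
- calibration(name): a dict with "vfov" (degrees; the focal length in pixels is half the picture's height over the tangent of half this angle, whatever the lens; pixels are square), "cx", "cy" (the principal point, pixels), "cam_to_world" (4x4, takes a point from camera to world coordinates). Camera axes: x right, y down, z forward; pixel columns grow to the right and rows downward; lengths in mm; the calibration is good to about 2 mm. A picture is of the moment at which its call begins: read the wrist's pose just before it. calibration takes no time and is no camera call; for the wrist camera it gives the pose at the moment of the call.
- job.finish_job(): hands the job in; it is judged then, once.
The state is a dict: "t": time; "joint_pos": joint angles; "qd": joint speeds; "joint_efforts": joint torques, N m; "position": TCP position; "orientation": TCP orientation; "ft_force": force on the tool from outside, world axes, zero at the start; "moment": the same for the moment, N m; "opening": opening from 0.0 (shut) to 1.0 (fully open); "grip_force": force on a finger pad.
Only numpy, scipy, OpenCV 4.12 (cv2) and the standard library are available. Lean on these libraries where they do the work, as an engineer would, in place of code of your own. Each camera call takes 0.05 s, during which the arm holds its last target. There are 200 camera calls.

TASK

Get the white kitchen scale ready for use: push the loose round steel plate across the top of the scale with the fingertips until it drops fully into its round recess and lies flat there, and only then press the small round key on the scale's front strip and let it go. Push the plate, do not pick it up, and leave everything else standing where it is.

Things in the scene. Friction and masses are not known exactly. Their poses are not given: they have to be found in the camera images.
- scale: White kitchen scale, fixed to the table, 200 mm deep (its x) by 280 mm wide (its y) by 32 mm high, with a flat top. Origin: centre of its underside, on the table. x points to its back, y to its left, z up; its front strip (display and key) lies along its -x edge.
- recess (a point): Centre of the floor of the round recess in the scale's top, 20 mm behind the middle of the scale. The recess is 94 mm in diameter and 6 mm deep with an upright wall, so its floor is 26 mm above the table and its rim, flush with the flat top, 32 mm.
- plate_center (a point): Centre, half-way up, of the loose round weighing plate: a flat steel disc of 90 mm diameter and 10 mm thickness, about 0.15 to 0.3 kg. It starts lying flat on the scale's top to the left or to the right of the recess, a few mm of it over the rim. Lying on the top its centre is 37 mm above the table; seated in the recess it is 31 mm, and the plate then stands 4 mm proud of the top. z is the disc's axis.
- key (a joint): Travel of the scale's key in m: 0 up, 0.004 fully down. It is sprung and comes up by itself: it starts to move at about 1.2 N and is fully down at about 4 N.
- key_top (a point): Middle of the top face of the key, a grey round button of 20 mm diameter on the front strip, 78 mm in front of and 50 mm to the right of the scale's middle. It stands 6 mm above the scale's top (38 mm above the table) and moves straight down.
- shaker: Steel spice shaker, 34 mm in diameter, 62 mm tall, standing on the scale's top on the other side of the recess from the plate. Origin: centre of its underside. Leave it alone.
- dish: White soy dish, 84 mm wide, 24 mm high, on the table in front of the scale. Origin: centre of its underside. Leave it alone.
- paddle: Wooden rice paddle, 203 mm long, 7 mm thick, lying on the table behind the scale. Leave it alone.
- knife_box: Green knife box, 200 x 50 x 30 mm, on the table to the left of the scale. Origin: centre of its underside. Leave it alone.
- cup: Blue mug, 72 mm wide, 75 mm high, on the table to the right of the scale. Origin: centre of its underside. Leave it alone.
There are look-alikes about, which are no part of the job. Of the things like the part that bears plate_center, leave any that is black, blue or purple; of the rest the larger one is meant.

How it is judged:
By the outcome, as a careful person would: the job done as asked, in the order asked, and still so for the second after the job is handed in, with the robot touching nothing.
It also fails if it takes over 51 s, if anything falls off the work surface, if the arm or the gripper's body presses on something with over 40 N, if the wrist force passes 120 N, or if a joint passes its speed limit or range.

## Working session

There is one attempt and no reset: what is moved stays moved. The work goes in short steps, Python scripts to look and compute and a tool call to move; the robot and the scene stay as the last step left them, time stands still between calls to the robot, and variables do not carry over. Pictures are saved under pics/ and viewed, at most 10 in all, crops included, and the job is handed in when it is done.

Besides the shell and the picture viewer there is one more tool, called after "Call:" as name([rows], argument=value, ...), one row to a line, values as JSON. play_rows: Moves the arm, as the interface text tells. Its arguments: {"type":"object","properties":{"steps":{"type":"array"},"squeeze":{"type":"number"}},"required":["steps"]}

```bash
mkdir -p pics
cat > h.py <<'E'
import numpy as np, cv2
from cell import bot, read_camera, calibration, job
def ray(c,u,v,z):
    f=200/np.tan(np.radians(c["vfov"])/2); T=np.array(c["cam_to_world"])
    d=T[:3,:3]@np.array([(u-c["cx"])/f,(v-c["cy"])/f,1]); o=T[:3,3]
    return o+d*(z-o[2])/d[2]
def snap(n,fn):
    c=calibration(n); p,d=read_camera(n); cv2.imwrite("pics/"+fn+".png",p[:,:,::-1]); np.savez("pics/"+fn+".npz",p=p,d=d); return c,p,d
E
python3 - <<'E'
from h import *
for n in("top","scene"):
    c,p,d=snap(n,n+"0"); print(n,c)
print(bot.state())
a=cv2.imread("pics/top0.png");b=cv2.imread("pics/scene0.png")
E
```

```text
top {'vfov': 49.21089910861123, 'cx': 315.2865138345983, 'cy': 199.048981361131, 'cam_to_world': array([[ 2.12421964e-02, -9.88811164e-01,  1.47652469e-01,
         3.75327195e+02],
       [-9.99773712e-01, -2.08412519e-02,  4.26221804e-03,
         7.77761969e+00],
       [-1.13726648e-03, -1.47709596e-01, -9.89030122e-01,
         1.01859478e+03],
       [ 0.00000000e+00,  0.00000000e+00,  0.00000000e+00,
         1.00000000e+00]])}
scene {'vfov': 54.21810459738171, 'cx': 312.71449101010546, 'cy': 187.20884565871745, 'cam_to_world': array([[ 7.74489243e-01,  3.87108321e-01, -5.00313463e-01,
         9.90305765e+02],
       [ 6.32564617e-01, -4.80592795e-01,  6.07365270e-01,
        -5.50530688e+02],
       [-5.33089560e-03, -7.86878461e-01, -6.17084977e-01,
         6.56618157e+02],
       [ 0.00000000e+00,  0.00000000e+00,  0.00000000e+00,
         1.00000000e+00]])}
{'t': 0.1, 'joint_pos': array([-1.13454063,  0.61582821, -0.01262243,  1.42472785,  0.00808314,
        1.10338674, -0.04042204]), 'qd': array([ 6.05745777e-04, -1.74602300e-03, -4.23520660e-04, -4.72233248e-03,
       -3.06027858e-04,  1.15328745e-05, -3.96390796e-04]), 'joint_efforts': array([ 1.53767225e-03, -4.70384824e+01,  2.60431068e-01, -1.71568948e+01,
        1.01343531e-02,  5.94925790e-03, -1.75770003e-05]), 'position': array([290.02664889, 581.39737419, 403.65336643]), 'orientation': array([ 2.29298970e-01,  9.73355361e-01, -1.12075333e-03, -2.59053328e-04]), 'ft_force': array([ 0.28006996,  0.13531929, -0.66227876]), 'moment': array([ 0.03581367,  0.00257625, -0.01425134]), 'grip_force': 0.0, 'opening': 0.9970995208512757}
```

View pics/top0.png

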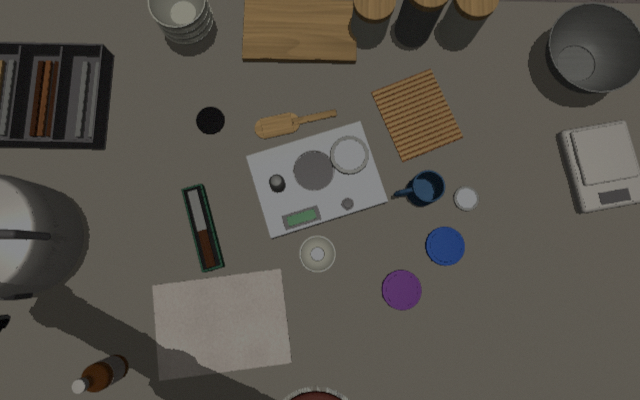

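View pics/scene0.png

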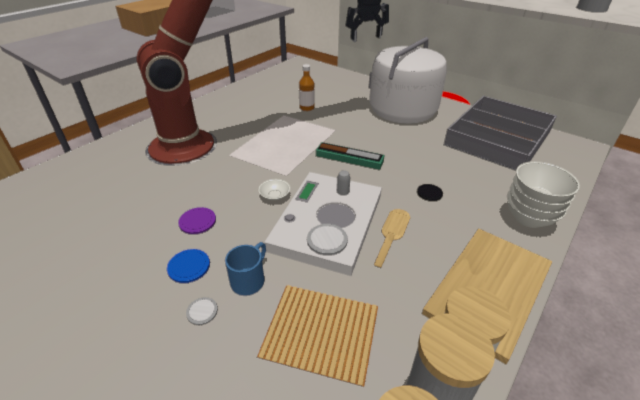

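The top view shows the scale centred near (316,180). The recess is at (313,170), the plate to its right at (350,155), the shaker at (277,183) and the key at (347,204). The front strip faces the robot.

```bash
cat > m.py <<'E'
from h import *
c=calibration("top"); z=np.load("pics/top0.npz"); p=z["p"];d=z["d"]
g=cv2.cvtColor(p,cv2.COLOR_RGB2GRAY)
roi=np.zeros_like(g); roi[115:245,240:395]=1
m=((p.min(2)>120)&(roi>0)).astype(np.uint8)
print(g[225,260],g[185,235],g[170,313],g[155,350],g[190,370],g[204,347])
cs,_=cv2.findContours(m,cv2.RETR_EXTERNAL,cv2.CHAIN_APPROX_NONE); k=max(cs,key=cv2.contourArea)
P=np.array([ray(c,u,v,32)[:2] for u,v in k[:,0]],np.float32)
r=cv2.minAreaRect(P); print("rect",r,cv2.boxPoints(r))
# analytic tests
cv2.imwrite("pics/z.png",cv2.resize(p[110:250,235:400,::-1],None,fx=4.6,fy=4.2 and 4.6*0+4.2,interpolation=cv2.INTER_CUBIC))
dm=((g<110)&(roi>0)).astype(np.uint8)
n,l,s,ce=cv2.connectedComponentsWithStats(dm)
for i in range(1,n):
    if s[i,4]>30: print(s[i],ce[i],ray(c,*ce[i],32),ray(c,*ce[i],38))
E
python3 m.py
```

```text
89 90 80 135 135 84
rect ((572.091552734375, 11.538055419921875), (197.43582153320312, 278.3169250488281), 18.90985679626465) [[ 433.60297   111.193565]
 [ 523.8      -152.1025  ]
 [ 710.58014   -88.117455]
 [ 620.3831    175.1786  ]]
[ 240  115  155  130 9538] [318.47588593 179.0126861 ] [569.3517887    5.68558366  32.        ] [568.17182345   5.69830643  38.        ]
[ 293  136   76   55 1507] [318.30325149 167.57000664] [596.23588866   6.62646062  32.        ] [594.89242709   6.63346142  38.        ]
[269 174  17  19 256] [276.859375   183.23828125] [557.46422688 101.04789556  32.        ] [556.35655612 100.48067012  38.        ]
[341 198  13  13 122] [347.14754098 203.59016393] [513.67898783 -60.8323399   32.        ] [512.83759806 -60.41508677  38.        ]
[282 205  39  25 551] [301.         217.22323049] [480.2272838   43.56775555  32.        ] [479.58933138  43.35009698  38.        ]
[304 237  27   8  76] [317.75 240.25] [428.9251615    4.48876155  32.        ] [428.59920417   4.50876282  38.        ]
```

View pics/z.png

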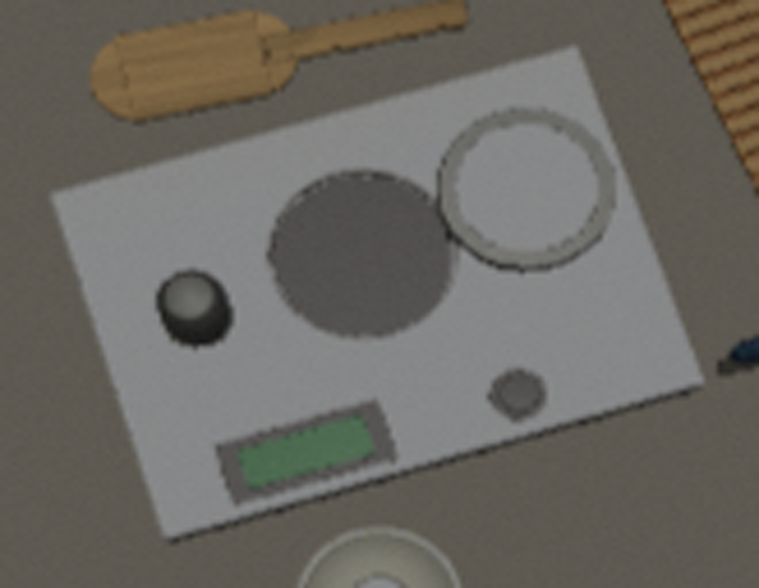

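```bash
cat > m2.py <<'E'
from h import *
c=calibration("top"); z=np.load("pics/top0.npz"); p=z["p"].astype(int);d=z["d"]
g=p.sum(2)/3
def circ(u0,v0,lo,hi,zz,sign,n=72):
    # strongest radial gradient on rays around world centre
    gs=cv2.GaussianBlur(g.astype(np.float32),(0,0),0.8)
    f=200/np.tan(np.radians(c["vfov"])/2);T=np.array(c["cam_to_world"])
    C=ray(c,u0,v0,zz)
    for _ in range(3):
        pts=[]
        for a in np.linspace(0,2*np.pi,n,endpoint=False):
            rr=np.arange(lo,hi,0.5); W=C[:,None]+np.array([np.cos(a),np.sin(a),0])[:,None]*rr
            q=T[:3,:3].T@(W-T[:3,3:4]); u=(f*q[0]/q[2]+c["cx"]).astype(np.float32);v=(f*q[1]/q[2]+c["cy"]).astype(np.float32)
            s=cv2.remap(gs,u[None],v[None],cv2.INTER_LINEAR)[0]; gr=np.gradient(s)*sign
            i=gr.argmax(); pts.append(W[:2,i])
        P=np.array(pts); keep=np.ones(len(P),bool)
        for _ in range(4):
            A=np.c_[2*P[keep],np.ones(keep.sum())]; x=np.linalg.lstsq(A,(P[keep]**2).sum(1),rcond=None)[0]
            R=np.sqrt(x[2]+x[0]**2+x[1]**2); e=np.abs(np.hypot(*(P-x[:2]).T)-R); keep=e<max(1.5,1.5*np.median(e))
        C=np.array([x[0],x[1],zz])
    return C,R,keep.sum()
print("recess",circ(313.7,170.2,38,55,32,1))
pl=circ(349.4,155,38,52,42,1);print("plate outer +",pl)
print("plate inner -",circ(349.4,155,30,42,42,-1))
print("plate outer -",circ(349.4,155,38,52,42,-1))
print("key",circ(347.5,203.7,6,15,38,1))
print("cup handle",ray(c,392,196,40),ray(c,396,194,60),"shaker",ray(c,277,183,40))
for u,v in((313,170),(350,155),(370,190)):
    print(ray(c,u,v,1018-0)[:1], (np.array(c["cam_to_world"])@np.r_[np.array([(u-c["cx"])/436.8,(v-c["cy"])/436.8,1])*d[v,u],1])[:3])
E
python3 m2.py
```

```text
recess (array([590.46851181,  17.80839182,  32.        ]), np.float64(46.998816674500034), np.int64(62))
plate outer + (array([625.23641345, -62.39135306,  42.        ]), np.float64(46.08194889569313), np.int64(64))
plate inner - (array([623.24488098, -61.19512568,  42.        ]), np.float64(38.65168169430191), np.int64(42))
plate outer - (array([616.58427637, -71.5301559 ,  42.        ]), np.float64(46.85998864721986), np.int64(46))
key (array([513.17746833, -60.32924395,  38.        ]), np.float64(13.748469528030514), np.int64(72))
cup handle [ 532.0759403  -161.76603017   40.        ] [ 533.56038048 -167.20896525   60.        ] shaker [556.54568359  99.99013834  40.        ]
[375.4567635] [591.9821049   18.83046436  23.99826229]
[375.47925852] [625.52198355 -65.64660895  39.9195217 ]
[375.43021491] [ 546.63718363 -113.12119724   29.52624384]
```

Call:
play_rows([
  {"dx": -30, "dy": -22, "az": 0.09, "grip": 50},
  {"dx": -62, "dy": -45, "az": 0.18, "grip": 50},
  {"dx": -94, "dy": -69, "az": 0.27, "grip": 50},
  {"dx": -126, "dy": -92, "az": 0.36, "grip": 50},
  {"dx": -158, "dy": -116, "az": 0.45, "grip": 50},
  {"dx": -190, "dy": -140, "az": 0.54, "grip": 50},
  {"dx": -222, "dy": -163, "az": 0.63, "grip": 50},
  {"dx": -252, "dy": -185, "az": 0.7, "grip": 50},
])

```text
schema error: expected keys dx, dy, dz, ax, ay, az, grip
```

Call:
play_rows([
  {"dx": -30, "dy": -22, "dz": 0, "ax": 0, "ay": 0, "az": 0.09, "grip": 50},
  {"dx": -62, "dy": -45, "dz": 0, "ax": 0, "ay": 0, "az": 0.18, "grip": 50},
  {"dx": -94, "dy": -69, "dz": 0, "ax": 0, "ay": 0, "az": 0.27, "grip": 50},
  {"dx": -126, "dy": -92, "dz": 0, "ax": 0, "ay": 0, "az": 0.36, "grip": 50},
  {"dx": -158, "dy": -116, "dz": 0, "ax": 0, "ay": 0, "az": 0.45, "grip": 50},
  {"dx": -190, "dy": -140, "dz": 0, "ax": 0, "ay": 0, "az": 0.54, "grip": 50},
  {"dx": -222, "dy": -163, "dz": 0, "ax": 0, "ay": 0, "az": 0.63, "grip": 50},
  {"dx": -252, "dy": -185, "dz": 0, "ax": 0, "ay": 0, "az": 0.7, "grip": 50},
])

```text
t: 0.77
position: [433.6, 301.3, 404.5]
orientation: [0.551, 0.834, -0.0, 0.0]
ft_force: [-0.6, -0.3, -0.4]
opening: 0.586
grip_force: 0.0
```

Call:
play_rows([
  {"dx": -40, "dy": 3, "dz": 0, "ax": 0, "ay": 0, "az": 0, "grip": 50},
  {"dx": -80, "dy": 6, "dz": 0, "ax": 0, "ay": 0, "az": 0, "grip": 50},
  {"dx": -120, "dy": 9, "dz": 0, "ax": 0, "ay": 0, "az": 0, "grip": 50},
  {"dx": -160, "dy": 12, "dz": 0, "ax": 0, "ay": 0, "az": 0, "grip": 50},
  {"dx": -200, "dy": 15, "dz": 0, "ax": 0, "ay": 0, "az": 0, "grip": 50},
  {"dx": -240, "dy": 18, "dz": 0, "ax": 0, "ay": 0, "az": 0, "grip": 50},
  {"dx": -280, "dy": 21, "dz": 0, "ax": 0, "ay": 0, "az": 0, "grip": 50},
  {"dx": -320, "dy": 24, "dz": 0, "ax": 0, "ay": 0, "az": 0, "grip": 50},
])

```text
t: 1.43
position: [582.5, 17.6, 404.3]
orientation: [0.549, 0.836, -0.0, -0.0]
ft_force: [-0.1, 1.2, -0.2]
opening: 0.584
grip_force: 0.0
```

Call:
play_rows([
  {"dx": -40, "dy": 3, "dz": 0, "ax": 0, "ay": 0, "az": 0, "grip": 50},
  {"dx": -80, "dy": 6, "dz": 0, "ax": 0, "ay": 0, "az": 0, "grip": 50},
  {"dx": -120, "dy": 9, "dz": 0, "ax": 0, "ay": 0, "az": 0, "grip": 50},
  {"dx": -147, "dy": 10, "dz": 20, "ax": 0, "ay": 0, "az": 0, "grip": 50},
  {"dx": -147, "dy": 10, "dz": 55, "ax": 0, "ay": 0, "az": 0, "grip": 50},
  {"dx": -147, "dy": 10, "dz": 90, "ax": 0, "ay": 0, "az": 0, "grip": 50},
  {"dx": -147, "dy": 10, "dz": 110, "ax": 0, "ay": 0, "az": 0, "grip": 50},
  {"dx": -147, "dy": 10, "dz": 110, "ax": 0, "ay": 0, "az": 0, "grip": 50},
])

```text
t: 2.1
position: [647.5, -111.0, 288.3]
orientation: [0.549, 0.836, -0.002, -0.006]
ft_force: [-1.5, 0.5, -0.6]
opening: 0.587
grip_force: 0.0
```

Run:
```python
from h import *
s=bot.state();print(s["position"],s["orientation"],s["ft_force"],s["joint_pos"])
c,p,d=snap("wrist","w1");print(c["cam_to_world"],c["vfov"])
```

```text
[ 647.45933164 -111.03938992  288.28749346] [ 0.54928398  0.83560964 -0.00248434 -0.00612042] [-1.48240293  0.53924572 -0.64877794] [ 0.02226962  0.75326433  0.20374751  1.52776511 -0.17913884  0.89221654
  0.69463796]
[[ 9.18328990e-01  3.84631242e-01  9.34380707e-02  6.20316265e+02]
 [ 3.95671769e-01 -8.85629777e-01 -2.43112627e-01 -4.93791609e+01]
 [-1.07571738e-02  2.60228180e-01 -9.65487223e-01  2.58036252e+02]
 [ 0.00000000e+00  0.00000000e+00  0.00000000e+00  1.00000000e+00]] 62.33661328186939
```

View pics/w1.png

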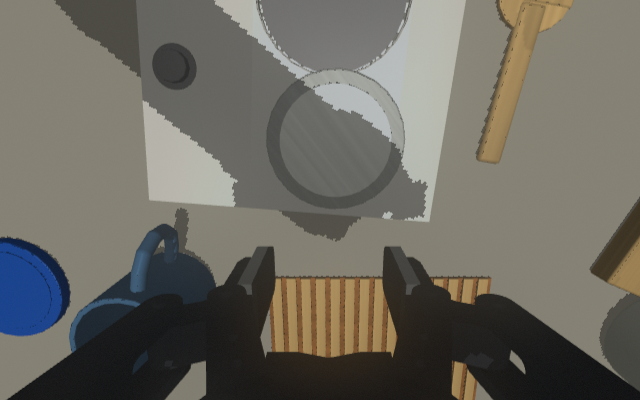

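Run:
```python
from h import *
z=np.load("pics/w1.npz");p=z["p"];d=z["d"]
c=calibration("wrist");T=np.array(c["cam_to_world"]);f=200/np.tan(np.radians(c["vfov"])/2)
def P(u,v): return (T@np.r_[np.array([(u-c["cx"])/f,(v-c["cy"])/f,1])*d[v,u],1])[:3].round(1)
E=[ray(c,u,v,42) for u,v in((267,139),(406,139),(336,68),(336,209))]
print(E,"mid",(E[0]+E[1])/2,(E[2]+E[3])/2)
print("rim pts",[ray(c,u,v,32) for u,v in((257,0),(411,0),(333,72))])
print("tips",P(262,250),P(268,250),P(258,250),P(391,250),P(400,250),P(395,249),P(268,265),P(390,265))
print("plate depth",P(336,139),P(336,85),"top",P(200,170),"key",P(174,66),"mug",P(90,305),P(140,255),P(165,232),P(200,255))
s=bot.state()['position'];print(s)
```

```text
[array([589.92853664, -80.60000491,  42.        ]), array([673.09230551, -44.69727833,  42.        ]), array([613.94959364, -23.26240617,  42.        ]), array([ 650.32721254, -106.24773812,   42.        ])] mid [631.51042107 -62.64864162  42.        ] [632.13840309 -64.75507215  42.        ]
rim pts [array([553.29941485,  -5.56216009,  32.        ]), array([640.26416481,  31.75823019,  32.        ]), array([612.78287352, -25.03707512,  32.        ])]
tips [ 617.1 -113.3  128.9] [ 619.4 -112.2  129.2] [ 615.5 -113.4  130.1] [667.9 -91.1 129.2] [671.5 -89.6 129.2] [669.5 -90.1 128.8] [ 621.9 -115.5  135.5] [667.5 -94.5 137.6]
plate depth [631.  -62.5  46.9] [618.  -32.6  45.3] top [ 553.2 -120.3   33.1] key [520.7 -61.9  40.2] mug [ 528.5 -216.7   77.3] [ 543.8 -178.9   64.8] [ 546.9 -168.9   43.3] [ 566.1 -199.2    3.1]
[ 648.63086654 -111.24769568  291.59246766]
```

Run:
```python
from h import *
s=bot.state();print(s["position"],s["orientation"])
c,p,d=snap("wrist","w2");T=np.array(c["cam_to_world"]);f=200/np.tan(np.radians(c["vfov"])/2)
s=bot.state();print(s["position"],s["orientation"])
def P(u,v): return (T@np.r_[np.array([(u-c["cx"])/f,(v-c["cy"])/f,1])*d[v,u],1])[:3].round(1)
print("tips",[P(u,v) for u,v in((262,252),(258,252),(395,252),(400,252))],"plate",P(336,139),"top",P(200,170))
# plate outer: height map mask from depth
V,U=np.mgrid[0:400,0:640]; X=np.stack([(U-c["cx"])/f,(V-c["cy"])/f,np.ones_like(U)],-1)*d[...,None]
W=X@T[:3,:3].T+T[:3,3]
top=np.median(W[160:190,160:220,2]); print("top z",top)
def fit(m,zz,n):
    m=cv2.morphologyEx(m.astype(np.uint8),cv2.MORPH_OPEN,np.ones((3,3)))
    cs,_=cv2.findContours(m,cv2.RETR_EXTERNAL,cv2.CHAIN_APPROX_NONE)
    for k in cs:
        if cv2.contourArea(k)<300: continue
        Q=np.array([ray(c,u,v,zz)[:2] for u,v in k[:,0]],np.float32)
        Q=Q[(k[:,0,1]>2)]
        A=np.c_[2*Q,np.ones(len(Q))];x=np.linalg.lstsq(A,(Q**2).sum(1),rcond=None)[0]
        R=np.sqrt(x[2]+x[0]**2+x[1]**2);e=np.abs(np.hypot(*(Q-x[:2]).T)-R)
        print(n,x[:2],"R",R,"res",np.median(e),cv2.boundingRect(k))
roi=np.zeros((400,640),bool);roi[:225,130:450]=1
h=W[...,2]-top
fit(roi&(h>5)&(h<20)&(U>240),42,"plate"); fit(roi&(h>3)&(h<20)&(U<220),38,"key"); fit(roi&(h<-3)&(h>-9)&(U>230)&(U<425)&(V<90),32,"recess")
```

```text
[ 648.63086654 -111.24769568  291.59246766] [ 0.54918473  0.8356931  -0.00140273 -0.00334872]
[ 649.65066343 -111.51683358  294.21886983] [ 5.49132301e-01  8.35735094e-01 -3.61303666e-04 -6.61642907e-04]
tips [array([ 617.5, -112.6,  132.2]), array([ 615.9, -113.7,  131.3]), array([669.5, -90.9, 130.4]), array([670.9, -89.6, 131.9])] plate [631.3 -62.8  41.8] top [ 553.2 -120.3   33.2]
top z 32.074508204911126
plate [628.74414162 -64.20072868] R 44.12631795179409 res 0.1654154566962731 (264, 67, 137, 139)
key [516.61380943 -61.93737603] R 9.63620834513353 res 0.13986175731837758 (154, 47, 32, 34)
recess [591.76373486  18.06282765] R 46.72285624903725 res 0.6473719744511968 (256, 0, 149, 70)
```

Call:
play_rows([
  {"dx": -15, "dy": -2, "dz": 0, "ax": 0, "ay": 0, "az": 0, "grip": 50},
  {"dx": -20, "dy": -2, "dz": 20, "ax": 0, "ay": 0, "az": 0, "grip": 50},
  {"dx": -20, "dy": -2, "dz": 45, "ax": 0, "ay": 0, "az": 0, "grip": 50},
  {"dx": -20, "dy": -2, "dz": 70, "ax": 0, "ay": 0, "az": 0, "grip": 50},
  {"dx": -20, "dy": -2, "dz": 85, "ax": 0, "ay": 0, "az": 0, "grip": 50},
  {"dx": -20, "dy": -2, "dz": 93, "ax": 0, "ay": 0, "az": 0, "grip": 50},
  {"dx": -20, "dy": -2, "dz": 95, "ax": 0, "ay": 0, "az": 0, "grip": 50},
  {"dx": -20, "dy": -2, "dz": 95, "ax": 0, "ay": 0, "az": 0, "grip": 50},
])

```text
t: 2.87
position: [656.4, -131.6, 201.0]
orientation: [0.549, 0.836, 0.0, 0.001]
ft_force: [0.1, 0.1, 0.4]
opening: 0.586
grip_force: 0.0
```

Call:
play_rows([
  {"dx": 0, "dy": 0, "dz": 0, "ax": 0, "ay": 0, "az": 0, "grip": 50},
  {"dx": 0, "dy": 0, "dz": 0, "ax": 0, "ay": 0, "az": 0, "grip": 50},
  {"dx": 0, "dy": 0, "dz": 0, "ax": 0, "ay": 0, "az": 0, "grip": 50},
])

```text
t: 3.12
position: [656.2, -130.9, 201.2]
orientation: [0.549, 0.836, 0.0, 0.001]
ft_force: [0.3, -0.4, 0.4]
opening: 0.585
grip_force: 0.0
```

Run:
```python
from h import *
s=bot.state();print(s["position"],s["orientation"],s["ft_force"])
c,p,d=snap("wrist","w3");T=np.array(c["cam_to_world"]);f=200/np.tan(np.radians(c["vfov"])/2)
```

```text
[ 656.22782073 -130.93859799  201.22452809] [5.49143422e-01 8.35727021e-01 4.65099451e-04 1.27775970e-03] [ 0.31847344 -0.40022047  0.43698697]
```

View pics/w3.png

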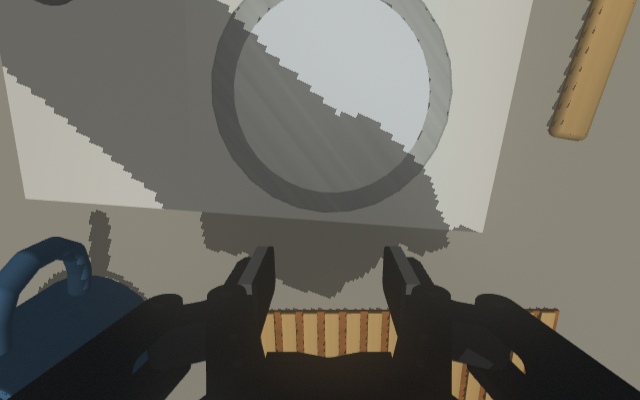

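Call:
play_rows([
  {"dx": 5, "dy": 0, "dz": 3, "ax": 0, "ay": 0, "az": 0, "grip": 50},
  {"dx": 10, "dy": 0, "dz": 3, "ax": 0, "ay": 0, "az": 0, "grip": 50},
  {"dx": 14, "dy": 0, "dz": 3, "ax": 0, "ay": 0, "az": 0, "grip": 50},
  {"dx": 18, "dy": 0, "dz": 3, "ax": 0, "ay": 0, "az": 0, "grip": 50},
  {"dx": 20, "dy": 0, "dz": 3, "ax": 0, "ay": 0, "az": 0, "grip": 50},
  {"dx": 22, "dy": 0, "dz": 3, "ax": 0, "ay": 0, "az": 0, "grip": 50},
  {"dx": 24, "dy": 0, "dz": 3, "ax": 0, "ay": 0, "az": 0, "grip": 50},
  {"dx": 26, "dy": 0, "dz": 3, "ax": 0, "ay": 0, "az": 0, "grip": 50},
])

```text
t: 3.83
position: [648.4, -118.7, 197.5]
orientation: [0.553, 0.833, -0.005, 0.014]
ft_force: [14.1, -20.3, -14.0]
opening: 0.582
grip_force: 11.8
```

Call:
play_rows([
  {"dx": 3, "dy": 0, "dz": 0, "ax": 0, "ay": 0, "az": 0, "grip": 50},
  {"dx": 6, "dy": 0, "dz": 0, "ax": 0, "ay": 0, "az": 0, "grip": 50},
  {"dx": 8, "dy": 0, "dz": 0, "ax": 0, "ay": 0, "az": 0, "grip": 50},
])

```text
t: 4.08
position: [646.6, -116.6, 197.9]
orientation: [0.555, 0.831, -0.006, 0.02]
ft_force: [19.1, -28.6, -21.2]
opening: 0.578
grip_force: 16.2
```

```bash
cat > w.py <<'E'
from h import *
import sys
s=bot.state();print(s["position"].round(1),s["ft_force"].round(1))
c,p,d=snap("wrist",sys.argv[1]);T=np.array(c["cam_to_world"]);f=200/np.tan(np.radians(c["vfov"])/2)
V,U=np.mgrid[0:400,0:640]; W=(np.stack([(U-c["cx"])/f,(V-c["cy"])/f,np.ones_like(U)],-1)*d[...,None])@T[:3,:3].T+T[:3,3]
W[d==0]=-99
a=W[...,0]*-.397+W[...,1]*.918; n=W[...,0]*.918+W[...,1]*.397; h=W[...,2]
for v in range(0,260,20): print(v,[(round(float(a[v,u])),round(float(n[v,u])),round(float(h[v,u]),1)) for u in (200,270,330,390,440)])
E
python3 w.py w4
```

```text
[ 646.6 -116.6  197.9] [ 19.1 -28.6 -21.2]
0 [(-265, 506, 32.6), (-265, 530, 31.7), (-268, 551, 42.0), (-266, 572, 32.4), (-266, 590, 32.0)]
20 [(-271, 505, 32.9), (-273, 531, 42.6), (-273, 551, 41.9), (-52, -130, -99.0), (-272, 591, 31.1)]
40 [(-277, 504, 32.5), (-279, 531, 42.8), (-280, 551, 43.2), (-280, 571, 41.3), (-278, 591, 31.9)]
60 [(-284, 503, 32.1), (-285, 530, 42.9), (-286, 551, 43.0), (-286, 571, 42.7), (-286, 588, 42.6)]
80 [(-291, 502, 31.3), (-292, 530, 42.6), (-292, 551, 42.5), (-292, 572, 41.4), (-293, 588, 44.1)]
100 [(-298, 501, 31.2), (-298, 529, 42.6), (-299, 551, 42.4), (-299, 572, 42.9), (-299, 589, 42.2)]
120 [(-305, 501, 33.6), (-305, 529, 42.5), (-305, 550, 42.5), (-306, 572, 41.7), (-306, 590, 41.7)]
140 [(-313, 499, 31.0), (-312, 528, 41.4), (-313, 550, 42.6), (-313, 572, 43.0), (-313, 591, 41.1)]
160 [(-321, 498, 32.7), (-320, 528, 41.9), (-320, 550, 43.4), (-320, 573, 41.5), (-321, 591, 41.8)]
180 [(-329, 497, 33.1), (-327, 527, 42.5), (-328, 550, 41.4), (-328, 573, 43.5), (-331, 595, 32.4)]
200 [(-338, 496, 31.9), (-335, 527, 41.8), (-335, 550, 42.8), (-336, 573, 42.4), (-339, 596, 32.6)]
220 [(-346, 495, 32.0), (-344, 526, 41.2), (-344, 550, 42.1), (-344, 574, 42.0), (-349, 597, 31.8)]
240 [(-369, 481, 1.1), (-356, 524, 32.2), (-352, 550, 42.0), (-52, -130, -99.0), (-358, 598, 32.6)]
```

Call:
play_rows([
  {"dx": -10, "dy": 0, "dz": 0, "ax": 0, "ay": 0, "az": 0, "grip": 50},
  {"dx": -20, "dy": 0, "dz": 0, "ax": 0, "ay": 0, "az": 0, "grip": 50},
  {"dx": -30, "dy": 0, "dz": 0, "ax": 0, "ay": 0, "az": 0, "grip": 50},
  {"dx": -34, "dy": 0, "dz": -5, "ax": 0, "ay": 0, "az": 0, "grip": 50},
  {"dx": -34, "dy": 0, "dz": -17, "ax": 0, "ay": 0, "az": 0, "grip": 50},
  {"dx": -34, "dy": 0, "dz": -17, "ax": 0, "ay": 0, "az": 0, "grip": 50},
  {"dx": -34, "dy": 0, "dz": -17, "ax": 0, "ay": 0, "az": 0, "grip": 50},
])

```text
t: 4.72
position: [656.1, -129.1, 215.2]
orientation: [0.548, 0.836, 0.001, 0.001]
ft_force: [0.7, 0.5, -0.1]
opening: 0.58
grip_force: 0.0
```

Call:
play_rows([
  {"dx": 6, "dy": 0, "dz": 0, "ax": 0, "ay": 0, "az": 0, "grip": 50},
  {"dx": 12, "dy": 0, "dz": 0, "ax": 0, "ay": 0, "az": 0, "grip": 50},
  {"dx": 18, "dy": 0, "dz": 0, "ax": 0, "ay": 0, "az": 0, "grip": 50},
  {"dx": 18, "dy": 0, "dz": 0, "ax": 0, "ay": 0, "az": 0, "grip": 50},
  {"dx": 18, "dy": 0, "dz": 0, "ax": 0, "ay": 0, "az": 0, "grip": 50},
])

```text
t: 5.13
position: [648.4, -112.9, 213.5]
orientation: [0.548, 0.836, 0.0, -0.001]
ft_force: [0.3, -0.2, -0.5]
opening: 0.586
grip_force: 0.0
```

Run:
```python
from h import *
s=bot.state();print(s["position"].round(1),s["orientation"].round(4),s["ft_force"].round(1))
snap("wrist","w5");snap("scene","s5")
a=cv2.imread("pics/w5.png");b=cv2.imread("pics/s5.png")
b=cv2.resize(b[130:300,230:430],(470,400),interpolation=cv2.INTER_CUBIC)
cv2.imwrite("pics/c5.png",np.vstack([cv2.resize(a[0:300,100:540],(470,320)),b[60:335]]))
```

```text
[ 648.4 -112.9  213.5] [ 5.485e-01  8.362e-01  1.000e-04 -5.000e-04] [ 0.3 -0.2 -0.5]
```

View pics/c5.png

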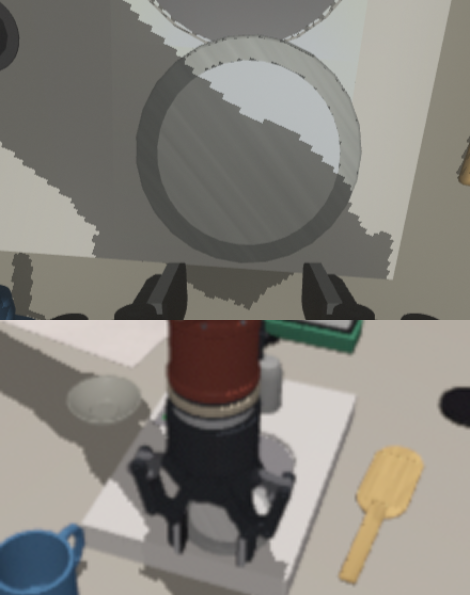

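The plate hasn't moved. Earlier the fingertips met the scale's edge, so they reach lower than I had estimated. I'll touch down gently to find their height.

Call:
play_rows([
  {"dx": 0, "dy": 0, "dz": 1.5, "ax": 0, "ay": 0, "az": 0, "grip": 50},
  {"dx": 0, "dy": 0, "dz": 3, "ax": 0, "ay": 0, "az": 0, "grip": 50},
  {"dx": 0, "dy": 0, "dz": 4, "ax": 0, "ay": 0, "az": 0, "grip": 50},
  {"dx": 0, "dy": 0, "dz": 5, "ax": 0, "ay": 0, "az": 0, "grip": 50},
  {"dx": 0, "dy": 0, "dz": 5, "ax": 0, "ay": 0, "az": 0, "grip": 50},
])

```text
t: 5.65
position: [648.4, -114.3, 208.3]
orientation: [0.549, 0.836, -0.0, -0.0]
ft_force: [0.8, -1.2, 0.6]
opening: 0.586
grip_force: 0.0
```

Call:
play_rows([
  {"dx": 0, "dy": 0, "dz": 1, "ax": 0, "ay": 0, "az": 0, "grip": 50},
  {"dx": 0, "dy": 0, "dz": 2, "ax": 0, "ay": 0, "az": 0, "grip": 50},
  {"dx": 0, "dy": 0, "dz": 2, "ax": 0, "ay": 0, "az": 0, "grip": 50},
])

```text
t: 5.9
position: [648.5, -114.2, 206.5]
orientation: [0.549, 0.836, -0.0, -0.0]
ft_force: [-1.2, 0.3, -0.0]
opening: 0.583
grip_force: 0.0
```

Call:
play_rows([
  {"dx": 0, "dy": 0, "dz": 1, "ax": 0, "ay": 0, "az": 0, "grip": 50},
  {"dx": 0, "dy": 0, "dz": 2, "ax": 0, "ay": 0, "az": 0, "grip": 50},
  {"dx": 0, "dy": 0, "dz": 2, "ax": 0, "ay": 0, "az": 0, "grip": 50},
])

```text
t: 6.15
position: [648.5, -114.2, 204.5]
orientation: [0.549, 0.836, -0.0, -0.0]
ft_force: [0.6, 0.1, -0.1]
opening: 0.589
grip_force: 0.0
```

Call:
play_rows([
  {"dx": 0, "dy": 0, "dz": 1, "ax": 0, "ay": 0, "az": 0, "grip": 50},
  {"dx": 0, "dy": 0, "dz": 1.5, "ax": 0, "ay": 0, "az": 0, "grip": 50},
  {"dx": 0, "dy": 0, "dz": 1.5, "ax": 0, "ay": 0, "az": 0, "grip": 50},
])

```text
t: 6.4
position: [648.5, -114.2, 203.0]
orientation: [0.549, 0.836, -0.0, -0.0]
ft_force: [0.0, 0.2, -0.0]
opening: 0.585
grip_force: 0.0
```

Call:
play_rows([
  {"dx": 0, "dy": 0, "dz": 1, "ax": 0, "ay": 0, "az": 0, "grip": 50},
  {"dx": 0, "dy": 0, "dz": 1.5, "ax": 0, "ay": 0, "az": 0, "grip": 50},
  {"dx": 0, "dy": 0, "dz": 1.5, "ax": 0, "ay": 0, "az": 0, "grip": 50},
])

```text
t: 6.65
position: [648.6, -114.3, 202.5]
orientation: [0.549, 0.836, 0.0, 0.0]
ft_force: [-2.3, -0.4, 4.4]
opening: 0.583
grip_force: 2.2
```

Call:
play_rows([
  {"dx": 0, "dy": 0, "dz": 1, "ax": 0, "ay": 0, "az": 0, "grip": 50},
  {"dx": 0, "dy": 0, "dz": 1.5, "ax": 0, "ay": 0, "az": 0, "grip": 50},
  {"dx": 0, "dy": 0, "dz": 1.5, "ax": 0, "ay": 0, "az": 0, "grip": 50},
])

```text
t: 6.9
position: [648.6, -114.3, 202.4]
orientation: [0.549, 0.836, 0.0, 0.0]
ft_force: [-3.3, 2.1, 9.9]
opening: 0.587
grip_force: 5.6
```

Call:
play_rows([
  {"dx": 0, "dy": 0, "dz": -4, "ax": 0, "ay": 0, "az": 0, "grip": 50},
  {"dx": 2, "dy": 0, "dz": -4, "ax": 0, "ay": 0, "az": 0, "grip": 50},
  {"dx": 5, "dy": 0, "dz": -4, "ax": 0, "ay": 0, "az": 0, "grip": 50},
  {"dx": 9, "dy": 0, "dz": -4, "ax": 0, "ay": 0, "az": 0, "grip": 50},
  {"dx": 14, "dy": 0, "dz": -4, "ax": 0, "ay": 0, "az": 0, "grip": 50},
  {"dx": 20, "dy": 0, "dz": -4, "ax": 0, "ay": 0, "az": 0, "grip": 50},
  {"dx": 25, "dy": 0, "dz": -4, "ax": 0, "ay": 0, "az": 0, "grip": 50},
  {"dx": 28, "dy": 0, "dz": -4, "ax": 0, "ay": 0, "az": 0, "grip": 50},
])

```text
t: 7.57
position: [637.1, -87.4, 204.0]
orientation: [0.549, 0.836, -0.0, -0.0]
ft_force: [0.4, -0.8, 0.7]
opening: 0.587
grip_force: 0.8
```

Call:
play_rows([
  {"dx": 4, "dy": 0, "dz": 0, "ax": 0, "ay": 0, "az": 0, "grip": 50},
  {"dx": 8, "dy": 0, "dz": 0, "ax": 0, "ay": 0, "az": 0, "grip": 50},
  {"dx": 12, "dy": 0, "dz": 0, "ax": 0, "ay": 0, "az": 0, "grip": 50},
  {"dx": 16, "dy": 0, "dz": 0, "ax": 0, "ay": 0, "az": 0, "grip": 50},
  {"dx": 20, "dy": 0, "dz": 0, "ax": 0, "ay": 0, "az": 0, "grip": 50},
  {"dx": 24, "dy": 0, "dz": 0, "ax": 0, "ay": 0, "az": 0, "grip": 50},
  {"dx": 28, "dy": 0, "dz": 0, "ax": 0, "ay": 0, "az": 0, "grip": 50},
  {"dx": 30, "dy": 0, "dz": 0, "ax": 0, "ay": 0, "az": 0, "grip": 50},
])

```text
t: 8.23
position: [625.2, -60.1, 204.1]
orientation: [0.549, 0.836, 0.0, -0.0]
ft_force: [-0.2, -1.1, -0.5]
opening: 0.588
grip_force: 0.7
```

```bash
python3 w.py w6
```

```text
[625.2 -60.1 204.1] [-0.2 -1.1 -0.5]
0 [(-195, 501, 31.2), (-194, 527, 26.7), (-193, 551, 24.7), (-194, 574, 27.0), (-195, 592, 31.5)]
20 [(-202, 500, 31.6), (-200, 526, 25.7), (-201, 551, 26.5), (-201, 575, 26.4), (-201, 594, 29.2)]
40 [(-209, 500, 33.2), (-208, 526, 25.5), (-208, 551, 26.6), (-208, 575, 25.6), (-208, 595, 25.6)]
60 [(-216, 499, 31.0), (-218, 528, 42.3), (-218, 550, 42.0), (-217, 573, 40.7), (-215, 596, 26.4)]
80 [(-224, 499, 32.7), (-225, 528, 43.0), (-224, 550, 41.6), (-224, 573, 41.8), (-223, 596, 27.1)]
100 [(-231, 498, 32.1), (-232, 528, 42.3), (-232, 550, 42.2), (-232, 573, 42.6), (-231, 596, 31.4)]
120 [(-239, 496, 31.2), (-239, 527, 42.6), (-239, 551, 42.1), (-239, 574, 42.5), (-239, 596, 31.5)]
140 [(-247, 496, 33.4), (-247, 527, 42.1), (-247, 551, 42.6), (-247, 574, 42.2), (-247, 597, 31.8)]
160 [(-256, 495, 32.0), (-254, 527, 42.8), (-254, 551, 42.5), (-254, 574, 42.6), (-256, 597, 33.1)]
180 [(-265, 494, 31.8), (-262, 526, 42.6), (-263, 551, 41.9), (-263, 575, 41.6), (-265, 599, 31.5)]
200 [(-273, 493, 33.0), (-271, 526, 42.7), (-271, 551, 42.6), (-271, 575, 41.9), (-274, 599, 32.0)]
220 [(-283, 492, 31.5), (-280, 525, 41.8), (-279, 551, 42.6), (-280, 576, 42.0), (-282, 600, 33.1)]
240 [(-292, 491, 32.2), (-288, 525, 43.4), (-288, 551, 42.3), (-288, 576, 43.0), (-292, 601, 31.9)]
```

View pics/w6.png

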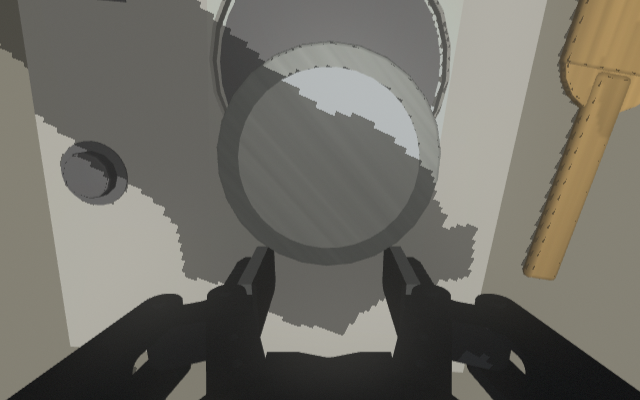

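Call:
play_rows([
  {"dx": 4, "dy": 0.6, "dz": 0, "ax": 0, "ay": 0, "az": 0, "grip": 50},
  {"dx": 9, "dy": 0.6, "dz": 0, "ax": 0, "ay": 0, "az": 0, "grip": 50},
  {"dx": 14, "dy": 0.6, "dz": 0, "ax": 0, "ay": 0, "az": 0, "grip": 50},
  {"dx": 19, "dy": 0.6, "dz": 0, "ax": 0, "ay": 0, "az": 0, "grip": 50},
  {"dx": 24, "dy": 0.6, "dz": 0, "ax": 0, "ay": 0, "az": 0, "grip": 50},
  {"dx": 28, "dy": 0.6, "dz": 0, "ax": 0, "ay": 0, "az": 0, "grip": 50},
  {"dx": 30, "dy": 0.6, "dz": 0, "ax": 0, "ay": 0, "az": 0, "grip": 50},
  {"dx": 32, "dy": 0.6, "dz": 0, "ax": 0, "ay": 0, "az": 0, "grip": 50},
])

```text
t: 8.95
position: [613.2, -30.6, 204.1]
orientation: [0.549, 0.836, 0.0, -0.0]
ft_force: [0.8, -1.2, -0.9]
opening: 0.584
grip_force: 0.5
```

Call:
play_rows([
  {"dx": 1, "dy": 0, "dz": 0, "ax": 0, "ay": 0, "az": 0, "grip": 50},
  {"dx": 2, "dy": 0, "dz": 0, "ax": 0, "ay": 0, "az": 0, "grip": 50},
  {"dx": 3, "dy": 0, "dz": 0, "ax": 0, "ay": 0, "az": 0, "grip": 50},
  {"dx": 4, "dy": 0, "dz": 0, "ax": 0, "ay": 0, "az": 0, "grip": 50},
  {"dx": 5, "dy": 0, "dz": 0, "ax": 0, "ay": 0, "az": 0, "grip": 50},
  {"dx": 6, "dy": 0, "dz": 0, "ax": 0, "ay": 0, "az": 0, "grip": 50},
  {"dx": 6, "dy": 0, "dz": 0, "ax": 0, "ay": 0, "az": 0, "grip": 50},
])

```text
t: 9.53
position: [611.0, -26.0, 204.3]
orientation: [0.549, 0.836, -0.0, 0.0]
ft_force: [-0.3, -1.3, -0.1]
opening: 0.585
grip_force: 0.5
```

```bash
python3 w.py w7
```

```text
[611.  -26.  204.3] [-0.3 -1.3 -0.1]
0 [(-158, 502, 32.3), (-159, 528, 32.6), (-159, 551, 33.0), (-158, 574, 32.1), (-159, 593, 32.5)]
20 [(-165, 501, 32.2), (-165, 528, 31.6), (-165, 551, 30.4), (-165, 574, 30.8), (-165, 593, 32.2)]
40 [(-172, 500, 32.4), (-172, 528, 32.5), (-172, 551, 32.6), (-172, 574, 32.6), (-172, 594, 30.8)]
60 [(-180, 500, 33.3), (-179, 527, 30.3), (-180, 551, 36.1), (-180, 575, 32.5), (-179, 595, 31.7)]
80 [(-187, 499, 32.8), (-187, 528, 36.6), (-187, 551, 36.1), (-187, 575, 34.9), (-187, 595, 32.7)]
100 [(-194, 498, 31.3), (-195, 527, 36.8), (-195, 551, 35.9), (-195, 575, 36.1), (-195, 596, 31.7)]
120 [(-202, 497, 32.1), (-202, 527, 36.9), (-202, 551, 36.1), (-202, 575, 36.3), (-203, 597, 31.8)]
140 [(-211, 496, 32.4), (-210, 527, 37.1), (-210, 551, 36.3), (-210, 576, 36.0), (-211, 598, 31.9)]
160 [(-219, 496, 32.5), (-219, 526, 35.5), (-219, 551, 34.7), (-219, 576, 36.3), (-219, 598, 32.5)]
180 [(-228, 495, 32.7), (-227, 526, 35.9), (-227, 551, 36.8), (-227, 577, 35.3), (-228, 599, 32.1)]
200 [(-237, 494, 32.7), (-235, 525, 37.2), (-236, 551, 36.8), (-235, 577, 37.3), (-237, 600, 32.3)]
220 [(-246, 493, 31.9), (-245, 525, 35.6), (-245, 551, 36.7), (-245, 577, 36.0), (-246, 601, 32.0)]
240 [(-256, 491, 31.9), (-254, 524, 35.9), (-254, 551, 35.8), (-254, 578, 36.3), (-256, 602, 31.7)]
```

Call:
play_rows([
  {"dx": -4, "dy": 0, "dz": 0, "ax": 0, "ay": 0, "az": 0, "grip": 50},
  {"dx": -8, "dy": 0, "dz": 0, "ax": 0, "ay": 0, "az": 0, "grip": 50},
  {"dx": -8, "dy": 0, "dz": -20, "ax": 0, "ay": 0, "az": 0, "grip": 50},
  {"dx": -8, "dy": 0, "dz": -50, "ax": 0, "ay": 0, "az": 0, "grip": 50},
  {"dx": -4, "dy": -30, "dz": -65, "ax": 0, "ay": 0, "az": 0, "grip": 30},
  {"dx": 0, "dy": -60, "dz": -65, "ax": 0, "ay": 0, "az": 0, "grip": 0},
  {"dx": 3, "dy": -85, "dz": -65, "ax": 0, "ay": 0, "az": 0, "grip": 0},
  {"dx": 6, "dy": -102, "dz": -65, "ax": 0, "ay": 0, "az": 0, "grip": 0},
])

```text
t: 10.25
position: [512.6, -62.1, 269.6]
orientation: [0.55, 0.835, -0.001, -0.001]
ft_force: [0.2, -0.6, -0.1]
opening: 0.017
grip_force: 0.0
```

Call:
play_rows([
  {"dx": -50, "dy": 0, "dz": 0, "ax": 0, "ay": 0, "az": 0, "grip": 0},
  {"dx": -50, "dy": 0, "dz": 0, "ax": 0, "ay": 0, "az": 0, "grip": 0},
  {"dx": -50, "dy": 0, "dz": 0, "ax": 0, "ay": 0, "az": 0, "grip": 0},
  {"dx": -50, "dy": 0, "dz": 0, "ax": 0, "ay": 0, "az": 0, "grip": 0},
  {"dx": -50, "dy": 0, "dz": 0, "ax": 0, "ay": 0, "az": 0, "grip": 0},
  {"dx": -50, "dy": 0, "dz": 0, "ax": 0, "ay": 0, "az": 0, "grip": 0},
])

```text
t: 10.75
position: [534.9, -105.4, 269.0]
orientation: [0.548, 0.836, 0.0, -0.001]
ft_force: [0.2, 0.5, -0.4]
opening: -0.003
grip_force: 0.0
```

Run:
```python
from h import *
s=bot.state();print(s["position"].round(1),s["orientation"].round(4),s["ft_force"].round(1),s["opening"])
c,p,d=snap("wrist","w8");T=np.array(c["cam_to_world"]);f=200/np.tan(np.radians(c["vfov"])/2)
V,U=np.mgrid[0:400,0:640]; W=(np.stack([(U-c["cx"])/f,(V-c["cy"])/f,np.ones_like(U)],-1)*d[...,None])@T[:3,:3].T+T[:3,3]
for nm,c0,r,zz in(("key",(514,-61),18,38),("plate",(591,18),60,36)):
    lo=2 if nm=="plate" else 3.5
    m=(d>0)&(W[...,2]>32+lo)&(W[...,2]<50)&(np.hypot(W[...,0]-c0[0],W[...,1]-c0[1])<r)
    m=cv2.morphologyEx(m.astype(np.uint8),cv2.MORPH_OPEN,np.ones((3,3)))
    cs,_=cv2.findContours(m,cv2.RETR_EXTERNAL,cv2.CHAIN_APPROX_NONE)
    if cs:
        k=max(cs,key=cv2.contourArea); Q=np.array([ray(c,u,v,zz)[:2] for u,v in k[:,0]],np.float32)
        print(nm,cv2.minEnclosingCircle(Q),cv2.boundingRect(k),np.median(W[m>0][:,2]))
```

```text
[ 534.9 -105.4  269. ] [ 5.484e-01  8.362e-01  3.000e-04 -6.000e-04] [ 0.2  0.5 -0.4] -0.0031655823443547558
key ((515.6640625, -62.04628372192383), 9.764427185058594) (312, 131, 33, 33) 38.012821594615275
plate ((592.0718994140625, 15.170841217041016), 44.99056625366211) (426, 0, 158, 154) 36.378474835242315
```

View pics/w8.png

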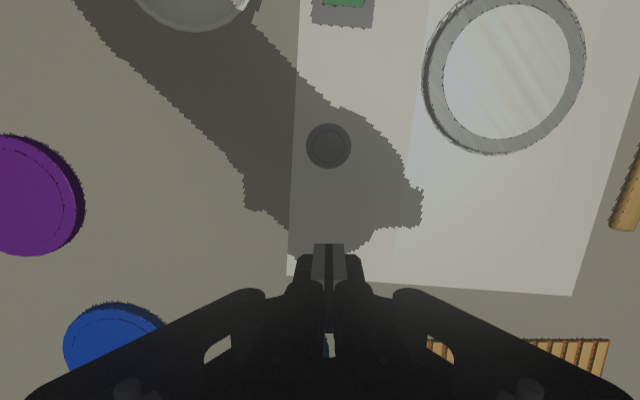

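Call:
play_rows([
  {"dx": 25, "dy": 0, "dz": 0, "ax": 0, "ay": 0, "az": 0, "grip": 0},
  {"dx": 47, "dy": -0.5, "dz": 10, "ax": 0, "ay": 0, "az": 0, "grip": 0},
  {"dx": 47.5, "dy": -0.5, "dz": 30, "ax": 0, "ay": 0, "az": 0, "grip": 0},
  {"dx": 47.5, "dy": -0.5, "dz": 44, "ax": 0, "ay": 0, "az": 0, "grip": 0},
  {"dx": 47.5, "dy": -0.5, "dz": 48, "ax": 0, "ay": 0, "az": 0, "grip": 0},
  {"dx": 47.5, "dy": -0.5, "dz": 48, "ax": 0, "ay": 0, "az": 0, "grip": 0},
  {"dx": 47.5, "dy": -0.5, "dz": 48, "ax": 0, "ay": 0, "az": 0, "grip": 0},
  {"dx": 47.5, "dy": -0.5, "dz": 48, "ax": 0, "ay": 0, "az": 0, "grip": 0},
])

```text
t: 11.47
position: [516.0, -63.5, 222.0]
orientation: [0.549, 0.836, 0.0, 0.001]
ft_force: [0.2, 0.3, 0.6]
opening: 0.001
grip_force: 0.0
```

Call:
play_rows([
  {"dx": 0, "dy": 0, "dz": 1, "ax": 0, "ay": 0, "az": 0, "grip": 0},
  {"dx": 0, "dy": 0, "dz": 2, "ax": 0, "ay": 0, "az": 0, "grip": 0},
  {"dx": 0, "dy": 0, "dz": 3, "ax": 0, "ay": 0, "az": 0, "grip": 0},
  {"dx": 0, "dy": 0, "dz": 4, "ax": 0, "ay": 0, "az": 0, "grip": 0},
  {"dx": 0, "dy": 0, "dz": 5, "ax": 0, "ay": 0, "az": 0, "grip": 0},
  {"dx": 0, "dy": 0, "dz": 5, "ax": 0, "ay": 0, "az": 0, "grip": 0},
])

```text
t: 11.97
position: [515.5, -63.4, 216.0]
orientation: [0.549, 0.836, -0.0, -0.0]
ft_force: [-0.1, 0.4, 0.0]
opening: -0.002
grip_force: 0.0
```

Call:
play_rows([
  {"dx": 0.5, "dy": 0, "dz": 1, "ax": 0, "ay": 0, "az": 0, "grip": 0},
  {"dx": 1, "dy": 0, "dz": 2, "ax": 0, "ay": 0, "az": 0, "grip": 0},
  {"dx": 1, "dy": 0, "dz": 3, "ax": 0, "ay": 0, "az": 0, "grip": 0},
  {"dx": 1, "dy": 0, "dz": 4, "ax": 0, "ay": 0, "az": 0, "grip": 0},
  {"dx": 1, "dy": 0, "dz": 4, "ax": 0, "ay": 0, "az": 0, "grip": 0},
])

```text
t: 12.38
position: [515.1, -62.4, 212.0]
orientation: [0.549, 0.836, -0.0, -0.0]
ft_force: [0.4, -0.6, 0.0]
opening: 0.002
grip_force: 0.0
```

Call:
play_rows([
  {"dx": 0, "dy": 0, "dz": 1, "ax": 0, "ay": 0, "az": 0, "grip": 0},
  {"dx": 0, "dy": 0, "dz": 2, "ax": 0, "ay": 0, "az": 0, "grip": 0},
  {"dx": 0, "dy": 0, "dz": 2, "ax": 0, "ay": 0, "az": 0, "grip": 0},
])

```text
t: 12.63
position: [515.2, -62.4, 210.2]
orientation: [0.549, 0.836, 0.0, 0.0]
ft_force: [-0.5, 0.9, 2.4]
opening: 0.001
grip_force: 1.0
```

Call:
play_rows([
  {"dx": 0, "dy": 0, "dz": 1, "ax": 0, "ay": 0, "az": 0, "grip": 0},
  {"dx": 0, "dy": 0, "dz": 2, "ax": 0, "ay": 0, "az": 0, "grip": 0},
  {"dx": 0, "dy": 0, "dz": 3, "ax": 0, "ay": 0, "az": 0, "grip": 0},
  {"dx": 0, "dy": 0, "dz": 4, "ax": 0, "ay": 0, "az": 0, "grip": 0},
  {"dx": 0, "dy": 0, "dz": 5, "ax": 0, "ay": 0, "az": 0, "grip": 0},
  {"dx": 0, "dy": 0, "dz": 5, "ax": 0, "ay": 0, "az": 0, "grip": 0},
  {"dx": 0, "dy": 0, "dz": 5, "ax": 0, "ay": 0, "az": 0, "grip": 0},
])

```text
t: 13.22
position: [515.1, -62.5, 207.3]
orientation: [0.549, 0.836, 0.0, 0.0]
ft_force: [-3.7, 0.8, 18.4]
opening: -0.002
grip_force: 9.0
```

Bottomed out: 18 N at about 4 mm of travel. Releasing.

Call:
play_rows([
  {"dx": 0, "dy": 0, "dz": -4, "ax": 0, "ay": 0, "az": 0, "grip": 0},
  {"dx": 0, "dy": 0, "dz": -12, "ax": 0, "ay": 0, "az": 0, "grip": 0},
  {"dx": 0, "dy": 0, "dz": -40, "ax": 0, "ay": 0, "az": 0, "grip": 0},
  {"dx": -20, "dy": 0, "dz": -70, "ax": 0, "ay": 0, "az": 0, "grip": 0},
  {"dx": -40, "dy": 0, "dz": -90, "ax": 0, "ay": 0, "az": 0, "grip": 0},
  {"dx": -50, "dy": 0, "dz": -90, "ax": 0, "ay": 0, "az": 0, "grip": 0},
  {"dx": -50, "dy": 0, "dz": -90, "ax": 0, "ay": 0, "az": 0, "grip": 0},
  {"dx": -50, "dy": 0, "dz": -90, "ax": 0, "ay": 0, "az": 0, "grip": 0},
])

```text
t: 13.88
position: [534.4, -108.2, 294.4]
orientation: [0.55, 0.835, -0.0, -0.001]
ft_force: [-0.4, 0.8, -0.2]
opening: 0.003
grip_force: 0.0
```

Run:
```python
from h import *
snap("wrist","w8b")
s=bot.state();print(s["position"].round(1),s["ft_force"].round(1))
c,p,d=snap("wrist","w9");T=np.array(c["cam_to_world"]);f=200/np.tan(np.radians(c["vfov"])/2)
V,U=np.mgrid[0:400,0:640]; W=(np.stack([(U-c["cx"])/f,(V-c["cy"])/f,np.ones_like(U)],-1)*d[...,None])@T[:3,:3].T+T[:3,3]
for q,r in(((515.5,-62),6),((591,18),40),((570,-20),12),((560,0),12),((605,-15),10)):
    m=(d>0)&(np.hypot(W[...,0]-q[0],W[...,1]-q[1])<r); print(q,m.sum(),np.median(W[m][:,2]))
```

```text
[ 534.2 -107.3  293.8] [-0.9  0.7 -0.4]
(515.5, -62) 255 38.21015714561804
(591, 18) 13076 36.42996029592196
(570, -20) 1100 35.52964805740281
(560, 0) 1218 36.17138948223521
(605, -15) 711 36.37031569032894
```

The plate lies flat at 36 mm and the key is back up at 38 mm.

```bash
python3 -c "
from cell import job; print(job.finish_job())"
```

```text
the job is handed in; nothing more can be done
None
```

The plate is seated flat in the recess (its top measured at 36 mm) and the key was then pressed fully and came back up, and the job is handed in at about 14 s; on the first push the fingertips hit the scale's edge at about 40 N (including about 21 N vertical) and nothing was seen to move.

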